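Open the hood sash to its mark and slide a plate in

ROBOT

A 6-joint arm with a two-finger parallel gripper is mounted at the origin on a cart in front of the work surface, level with it; the furniture and walls round the work are solid. World frame = base frame: x ahead of the robot, y to its left, z up, the work surface at z = 0. Lengths are in m, angles in rad, forces in N, time in s.
With the tool pointing down it reaches from about 0.35 to 0.925 m from the base axis. Payload 6.4 kg.
Tool frame: the origin (TCP) lies at the very end of the fingers, on their centre line; the grasp point (between the pads) lies 19 mm behind it; z points along the fingers, y is the direction in which the jaws open and shut (so a half turn about z gives the same grasp; the last joint's range is limited). The gripper opens to 85 mm and grips with 20 to 120 N. Pads are 22 mm wide; open, the fingers measure 114 mm over their backs; the gripper's body (76 mm by 85 mm) begins 54 mm behind the grasp point. The pads swing forward as they close: fully open they stand 13 mm farther back than shut.
Start: joints at [1.109, 0.245, 1.558, -0, 1.339, -0.174], TCP at [0.184, 0.623, 0.231] pointing down, gripper open.
Joint ranges: [-3.13, 3.13], [-1.02, 2.26], [0.13, 2.54], [-0.95, 4.09], [0.21, 2.88], [-2.74, 2.74]. Speed limits (rad/s): [2.57, 2.57, 3.14, 3.14, 3.14, 3.14].

INTERFACE

Orientations are given as a unit quaternion [w, x, y, z].
In Python, from cell import env gives the robot as it stands.
- The arm moves only by the shell command python3 -m creep 'ROWS' [FORCE]. ROWS is JSON, a list of rows, each an object of numbers: "gripper": the opening, from 0 (shut) to 1 (fully open); "tx", "ty", "tz": the shift along the world's x, y, z each as a share of 40 mm, from -1 to 1; "yaw": the turn about the world's z as a share of 5 degrees, from -1 to 1. A call has 1 to 10 rows; each row shifts and turns the commanded pose from where the row before left it; what a row does not reach is not made up. A row lasts 1/12 s, in which the tool goes at most 41.7 mm and 7.16 degrees, less where a joint would pass 70% of its speed; a pose out of reach is approached as far as the arm can. A call with a number of a shift or a turn outside -1 to 1 is refused whole. A call with a gripper value outside its range is refused whole. The fingers move at their own pace and stop on an object; FORCE is the grip in N (left out, the last holds). Time passes only in rows, so rows that do not move let the fingers close. It gives the time, the measured TCP pose, the force and the opening at its end, in the units of the state.
- env.state(): the state, without advancing time (a new reading comes with each control period).
- env.snapshot(name): name is "side" or "top"; returns a dict with "pixels" (400x640x3 uint8, red, green, blue), "fx", "fy", "cx", "cy" (pixels), "world_to_cam" (4x4, takes a point from world to camera coordinates). Camera axes: x right, y up, looking along -z (the intrinsics and any distortion apply to the point x, -y, -z); pixel columns grow to the right and rows downward; lengths in m; the calibration is good to about 2 mm. A picture is of the moment at which its call begins. There is no depth.
- env.close_job(): hands the job in, once; it reports no verdict.
The state is a dict: "t": time; "joint_positions": joint angles; "joint_velocities": joint speeds; "effort": joint torques, N m; "tool_pos": TCP position; "eef_rot": TCP orientation; "ft_force": force on the tool from outside, world axes, zero at the start; "wrist_torque": the same for the moment, N m; "finger_gap": finger opening in m.
Only numpy, scipy, OpenCV 4.12 (cv2) and the standard library are available. Lean on these libraries where they do the work, as an engineer would, in place of code of your own. Each camera call takes 0.05 s, during which the arm holds its last target. There are 200 camera calls.

TASK

Push the hood's counterweighted sash up from beneath its lip until the pointer on the sash stands level with the pointer clamped on the right-hand post, and leave it standing there. Then slide the six-well plate along the bench in under the raised sash, without lifting it, until the whole plate is behind the sash pane. Do it all by pushing with the fingers: grip, lift and carry nothing, and leave the flask, the beaker and the forceps where they are.

Things in the scene. Friction and masses are not known exactly. Their poses are not given: they have to be found in the camera images.
- hood: Fixed bench-top hood, aluminium and clear panels, over centrifuge and mixer, 580 mm wide (648 with the weight channels), 355 deep, 520 tall, turned up to 0.06 rad. No floor or sill: the bench top (z = 0) runs flat into it. Origin: on the bench, midway between the posts, in the middle plane of the sash pane. x into the hood (away from robot), y left, z up. Opening y -260 to +260 mm. Mixer, centrifuge 90 mm or more behind the pane.
- sash (a joint): Height of the sliding sash in m: 0 down, 0.30 at its top stop. Its pane is clear, 540 x 214 mm. The flat underside of its lip is 6 mm + this value above the bench; it starts ajar at 0.085 to 0.115. Counterweights balance it; about 4 N of friction holds it wherever it is left, and a slow push of 2 to 7 N moves it up or down. Pushed fast it coasts a few mm.
- lip_edge (a point): Middle of the lower front edge of the sash's lip, 40 mm in front of the pane's middle plane; moves with the sash. The lip is 515 mm long (257 mm to either side of this point, along hood y) and may be pushed up anywhere along it. Its underside and front edge are a dark nosing 9 mm thick, flat beneath; its aluminium top slopes back and up at 47 degrees to the bottom rail of the pane.
- sash_pointer (a point): Tip of the flat dark steel pointer on the sash's right-hand edge, pointing right (hood -y), 62 mm above the underside of the lip; moves with the sash.
- mark_point (a point): Tip of the small dark steel pointer, pointing left, on the grey clip with a black thumbscrew clamped to the right-hand front post: the working-height mark, 298 to 333 mm above the bench. Fixed. It faces the path of the sash's pointer; level means that the two tips are at the same height.
- plate: Six-well plate with clear lid, pink and cream wells, 85 (its x) x 127 (its y) x 20 mm high, about 80 g, loose on the bench before the hood, long sides nearly parallel to the sash (within 0.2 rad), its centre 60 to 85 mm in front of the pane at the start, partly under the lip. Origin: centre of its underside.
- plate_c0 (a point): Corner of the plate's underside on the robot's side, right end (plate x -42.5, y -63.5 mm).
- plate_c1 (a point): Corner of the plate's underside on the robot's side, left end (plate x -42.5, y +63.5 mm).
- plate_c2 (a point): Corner of the plate's underside on the hood's side, left end (plate x +42.5, y +63.5 mm).
- plate_c3 (a point): Corner of the plate's underside on the hood's side, right end (plate x +42.5, y -63.5 mm).
- flask: Small clear culture flask with blue screw cap, lying flat, 50 x 102 x 32 mm, loose, in front of the hood left of the plate. Bystander. Origin: centre of its underside.
- beaker: Clear plastic beaker with used tips, 72 mm across, 88 mm tall, loose, in front of the hood near its left post. Bystander. Origin: centre of its underside.
- tweezers: Steel forceps, 125 mm long, 9 mm high, lying loose on the bench nearer the robot, left. Bystander. Origin: centre of its underside.

How it is judged:
By the outcome, as a careful person would: the job done as asked, in the order asked, and still so for the second after the job is handed in, with the robot touching nothing.
It also fails if it takes over 58 s, if anything falls off the work surface, if the arm or the gripper's body presses on something with over 40 N, if the wrist force passes 120 N, or if a joint passes its speed limit or range.

## Working session

There is one attempt and no reset: what is moved stays moved. The work goes in short steps, Python scripts to look and compute and a shell command to move; the robot and the scene stay as the last step left them, time stands still between calls to the robot, and variables do not carry over. Pictures are saved under pics/ and viewed, about 8 in all and at most 12, crops included, and the job is handed in when it is done.

```bash
ls; mkdir -p pics
cat > h.py <<'E'
import numpy as np,cv2,pickle
from cell import env
def snap(n,save=None):
    s=env.snapshot(n)
    if save: cv2.imwrite(f'pics/{save}.png',cv2.cvtColor(s['pixels'],cv2.COLOR_RGB2BGR)); pickle.dump(s,open(f'pics/{save}.pkl','wb'))
    return s
def ray(s,u,v):
    M=np.array(s['world_to_cam']);R=M[:3,:3];t=M[:3,3]
    d=np.array([(u-s['cx'])/s['fx'],-(v-s['cy'])/s['fy'],-1.])
    return -R.T@t,R.T@d
def onz(s,u,v,z):
    c,d=ray(s,u,v);return c+d*(z-c[2])/d[2]
def tri(s1,p1,s2,p2):
    c1,d1=ray(s1,*p1);c2,d2=ray(s2,*p2)
    k=np.linalg.lstsq(np.c_[d1,-d2],c2-c1,rcond=None)[0]
    a=c1+d1*k[0];b=c2+d2*k[1];return (a+b)/2,np.linalg.norm(a-b)
def proj(s,P):
    M=np.array(s['world_to_cam']);q=M[:3,:3]@np.array(P)+M[:3,3]
    return s['cx']+s['fx']*q[0]/-q[2], s['cy']-s['fy']*q[1]/-q[2]
E
python3 - <<'E'
from h import *
for n in('side','top'):
    s=snap(n,n+'0');print(n,{k:v for k,v in s.items() if k!='pixels'})
print(env.state())
E
```

```text
pics
side {'fx': 414.80809738691124, 'fy': 414.80809738691124, 'cx': 316.95041100025827, 'cy': 202.41731724164626, 'world_to_cam': array([[ 0.55875051, -0.82930891, -0.00667792, -0.14148465],
       [ 0.56599412,  0.37543086,  0.73396344, -0.50879899],
       [-0.60617533, -0.41388211,  0.67915615, -0.77658375],
       [ 0.        ,  0.        ,  0.        ,  1.        ]])}
top {'fx': 440.62071413841375, 'fy': 440.62071413841375, 'cx': 314.99384845939585, 'cy': 201.22677815384102, 'world_to_cam': array([[-0.26744631, -0.96351796,  0.01027699,  0.3025103 ],
       [ 0.89487077, -0.24440838,  0.37345795, -0.48498074],
       [-0.35732166,  0.10907653,  0.92759018, -1.08927571],
       [ 0.        ,  0.        ,  0.        ,  1.        ]])}
{'t': 0.1, 'joint_positions': array([ 1.10887664e+00,  2.45733142e-01,  1.55885707e+00, -3.68463317e-05,
        1.33865658e+00, -1.74144254e-01]), 'joint_velocities': array([ 0.00084422, -0.00118896, -0.00376155, -0.00051071, -0.0015325 ,
       -0.0002553 ]), 'effort': array([ 6.65583684e-04, -4.30672431e+01, -3.27127326e+01, -8.00785187e-05,
        2.84478629e-03, -4.66752397e-06]), 'tool_pos': array([0.18429876, 0.62282963, 0.23031643]), 'eef_rot': array([-2.41595891e-04,  1.43387471e-01,  9.89666281e-01, -7.91198253e-04]), 'ft_force': array([-0.01319103, -0.08951244, -0.76750527]), 'wrist_torque': array([-0.01003362, -0.02439265, -0.00114868]), 'finger_gap': 0.08509629876199144}
```

View pics/side0.png

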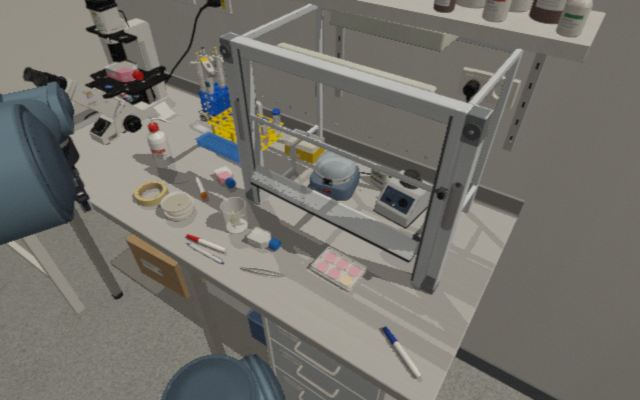

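View pics/top0.png

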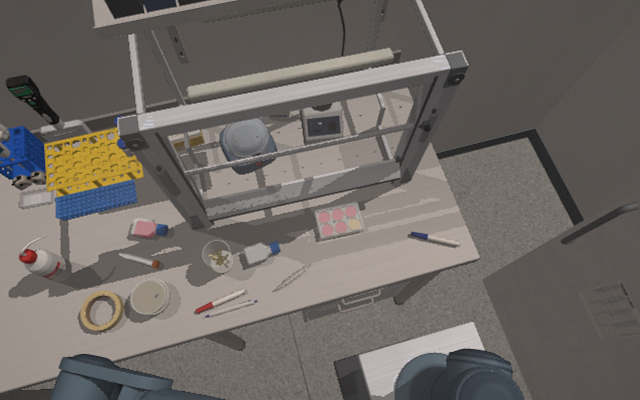

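The side view shows the plate at about (338,267), the lip from (250,180) to (413,255) and the right post's foot at about (427,283). In the top view the plate is at (340,221) and the clip at about (427,125). Next I'll zoom in on both.

Run:
```python
from h import *
a=cv2.imread('pics/side0.png')[100:300,300:480]; b=cv2.imread('pics/top0.png')[80:260,290:470]
A=cv2.resize(a,None,fx=3,fy=3,interpolation=cv2.INTER_CUBIC)[:600];B=cv2.resize(b,(260,260))
cv2.imwrite('pics/c1.png',A)
cv2.imwrite('pics/c2.png',cv2.resize(b,None,fx=3.3,fy=3.3,interpolation=cv2.INTER_CUBIC))
for n in('side','top'):
    s=pickle.load(open(f'pics/{n}0.pkl','rb'));print(n,ray(s,0,0)[0])
s=pickle.load(open('pics/side0.pkl','rb'));t=pickle.load(open('pics/top0.pkl','rb'))
print(onz(s,338,267,.02),onz(t,340,221,.02))
```

```text
side [-0.10371405 -0.24772976  0.89991667]
top [0.12567855 0.29175517 1.18841247]
[0.50199642 0.09962478 0.02      ] [0.49954611 0.10259609 0.02      ]
```

View pics/c1.png

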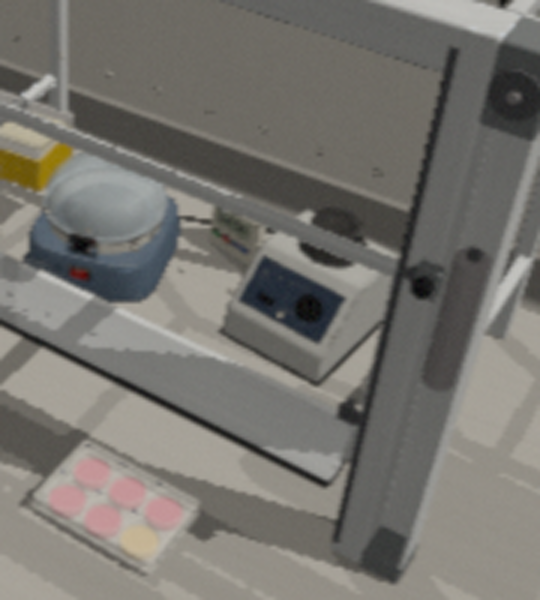

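View pics/c2.png

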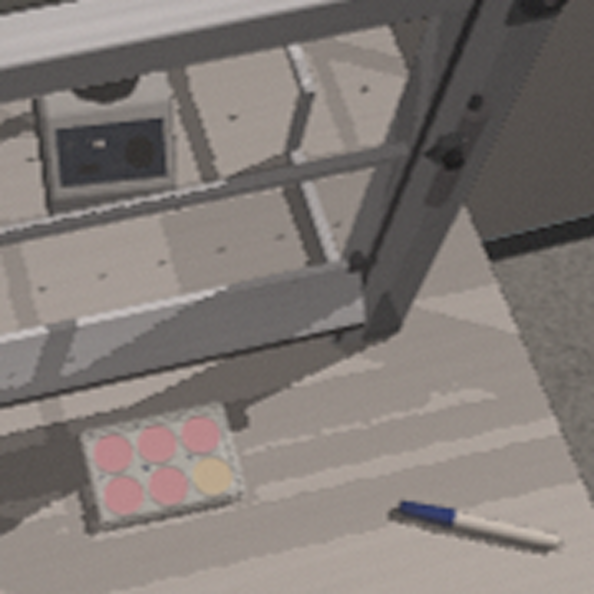

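c1 (side) shows the sash pointer at about (417,237), the mark tip at (435,191), the thumbscrew at (441,196) and the lip's right end at (411,260). c2 (top) shows the mark tip at (420,126), the thumbscrew at (427,128), the sash pointer at (398.5,159) and the lip's right end at (400,178). The plate is clear in both.

Run:
```python
from h import *
s=pickle.load(open('pics/side0.pkl','rb'));t=pickle.load(open('pics/top0.pkl','rb'))
f=lambda p:(300+p[0]/3,100+p[1]/3); g=lambda p:(290+p[0]/3.3,80+p[1]/3.3)
for n,a,b in[('screw',(423,287),(453,157)),('mark',(405,272),(428,153)),('ptr',(355,408),(360,264)),('lipR',(325,483),(362,325))]:
    print(n,tri(s,f(a),t,g(b)))
P=np.float32([onz(t,*g(p),.02)[:2] for p in[(95,533),(243,497),(220,403),(82,432)]])
print('plate top',P,P.mean(0),np.linalg.norm(P-np.roll(P,-1,0),axis=1))
P=np.float32([onz(s,*f(p),.02)[:2] for p in[(25,500),(150,568),(200,505),(88,440)]])
print('plate side',P,P.mean(0),np.linalg.norm(P-np.roll(P,-1,0),axis=1))
# larger crops of pointers + lip left end
a=cv2.resize(cv2.imread('pics/side0.png')[160:250,395:455],None,fx=6,fy=6,interpolation=cv2.INTER_CUBIC)
b=cv2.resize(cv2.imread('pics/top0.png')[100:190,380:440],None,fx=6,fy=6,interpolation=cv2.INTER_CUBIC)
cv2.imwrite('pics/c3.png',np.clip(1.6*np.hstack([a,b]).astype(float),0,255).astype(np.uint8))
a=cv2.resize(cv2.imread('pics/side0.png')[150:290,200:360],None,fx=2.5,fy=2.5,interpolation=cv2.INTER_CUBIC)
b=cv2.resize(cv2.imread('pics/top0.png')[170:310,190:350],None,fx=2.5,fy=2.5,interpolation=cv2.INTER_CUBIC)
cv2.imwrite('pics/c4.png',np.hstack([a,b]))
```

```text
screw (array([ 0.56194206, -0.10145549,  0.33067348]), np.float64(9.43610512393173e-05))
mark (array([ 0.56883119, -0.08553601,  0.33163733]), np.float64(0.0002503673645186725))
ptr (array([ 0.57174921, -0.06957358,  0.17771314]), np.float64(0.00797263890911705))
lipR (array([ 0.54114888, -0.07036151,  0.12026839]), np.float64(0.0011724496669606984))
plate top [[0.457614   0.17629836]
 [0.45498282 0.04717067]
 [0.54171497 0.04014125]
 [0.547378   0.16266799]] [0.5004225  0.10656957] [0.1291545  0.08701654 0.12265754 0.09079296]
plate side [[0.45895892 0.16626441]
 [0.45803183 0.03640825]
 [0.5404956  0.03375451]
 [0.5495343  0.15767924]] [0.5017552 0.0985266] [0.12985948 0.08250643 0.12425393 0.09098136]
```

View pics/c3.png

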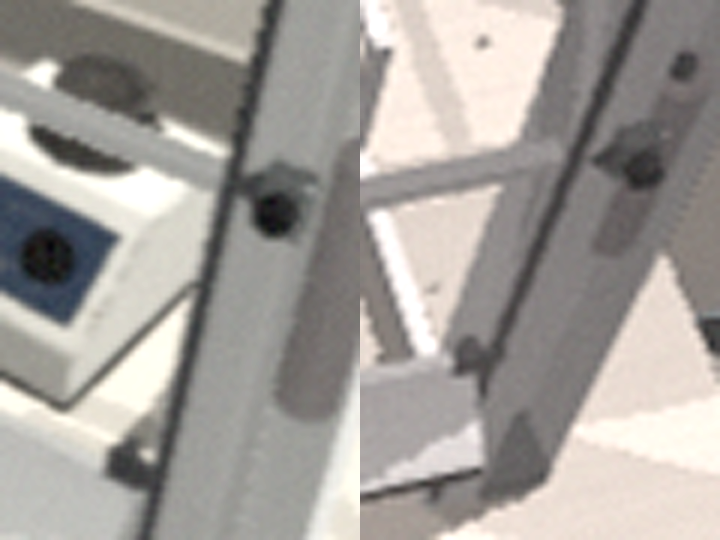

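View pics/c4.png

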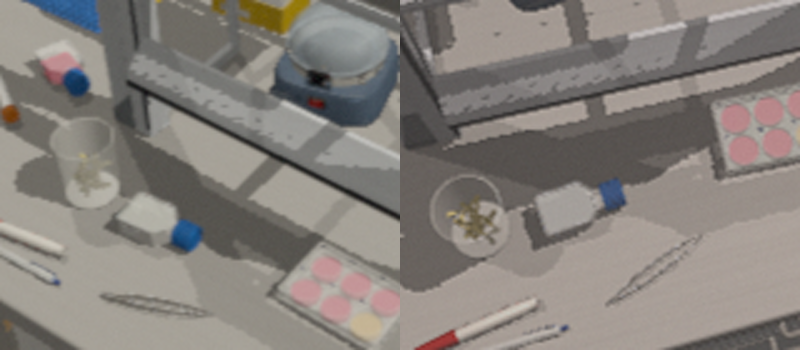

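c3 shows the mark tip at side (435,190.5) and top (419.5,126.3). The sash pointer tip is at about side (420,239) and top (401.5,160.5), beside the post's edge. c4 shows the lip's left lower edge at about side (252,184) and top (212,229). The flask is at about side (263,238), well left of the plate. I'll move the gripper in front of the hood with its jaw axis turned along x.

```bash
python3 - <<'E'
from h import *
s=pickle.load(open('pics/side0.pkl','rb'));t=pickle.load(open('pics/top0.pkl','rb'))
print('ptr',tri(s,(420,239),t,(401.5,160.5)));print('mark',tri(s,(435,190.5),t,(419.5,126.3)))
print('lipL',tri(s,(252,184),t,(212,228.8)),'flask cap',onz(s,276,243,.02),onz(t,274,248,.02))
E
python3 -m creep '[{"gripper":1,"tx":0.34,"ty":-0.97,"yaw":-0.98},{"gripper":1,"tx":0.34,"ty":-0.97,"yaw":-0.98},{"gripper":1,"tx":0.34,"ty":-0.97,"yaw":-0.98},{"gripper":1,"tx":0.34,"ty":-0.97,"yaw":-0.98},{"gripper":1,"tx":0.34,"ty":-0.97,"yaw":-0.98},{"gripper":1,"tx":0.34,"ty":-0.97,"yaw":-0.98},{"gripper":1,"tx":0.34,"ty":-0.97,"yaw":-0.98},{"gripper":1,"tx":0.34,"ty":-0.97,"yaw":-0.98},{"gripper":1,"tx":0.34,"ty":-0.97,"yaw":-0.98},{"gripper":1,"tx":0.34,"ty":-0.97,"yaw":-0.98}]'
```

```text
ptr (array([ 0.56990675, -0.07603859,  0.17349699]), np.float64(0.006423437330089612))
mark (array([ 0.56922932, -0.08527576,  0.33159596]), np.float64(1.947710902248553e-05))
lipL (array([0.54382214, 0.43411654, 0.11829286]), np.float64(0.021356091616700698)) flask cap [0.47754706 0.29058723 0.02      ] [0.47228466 0.29961214 0.02      ]$[0]: bad value
```

```bash
python3 -m creep '[{"gripper":1,"tx":0.34,"ty":-0.97,"tz":0,"yaw":-0.98},{"gripper":1,"tx":0.34,"ty":-0.97,"tz":0,"yaw":-0.98},{"gripper":1,"tx":0.34,"ty":-0.97,"tz":0,"yaw":-0.98},{"gripper":1,"tx":0.34,"ty":-0.97,"tz":0,"yaw":-0.98},{"gripper":1,"tx":0.34,"ty":-0.97,"tz":0,"yaw":-0.98},{"gripper":1,"tx":0.34,"ty":-0.97,"tz":0,"yaw":-0.98},{"gripper":1,"tx":0.34,"ty":-0.97,"tz":0,"yaw":-0.98},{"gripper":1,"tx":0.34,"ty":-0.97,"tz":0,"yaw":-0.98},{"gripper":1,"tx":0.34,"ty":-0.97,"tz":0,"yaw":-0.98},{"gripper":1,"tx":0.34,"ty":-0.97,"tz":0,"yaw":-0.98}]'
```

```text
t: 0.93
tool_pos: [0.3203, 0.2335, 0.231]
eef_rot: [0.0, 0.542, 0.84, -0.0]
ft_force: [1.2, 0.4, -0.3]
finger_gap: 0.0852
```

```bash
python3 -m creep '[{"gripper":1,"tx":0.34,"ty":-0.97,"tz":0,"yaw":-0.98},{"gripper":1,"tx":0.34,"ty":-0.97,"tz":0,"yaw":-0.98},{"gripper":1,"tx":0.34,"ty":-0.97,"tz":0,"yaw":-0.98},{"gripper":1,"tx":0.34,"ty":-0.97,"tz":0,"yaw":-0.98},{"gripper":1,"tx":0.34,"ty":-0.97,"tz":-0.5,"yaw":-0.98},{"gripper":1,"tx":0.3,"ty":-0.95,"tz":-0.8,"yaw":0},{"gripper":1,"tx":0,"ty":0,"tz":-0.8,"yaw":0},{"gripper":1,"tx":0,"ty":0,"tz":0,"yaw":0},{"gripper":1,"tx":0,"ty":0,"tz":0,"yaw":0}]'
python3 - <<'E'
from h import *
s=snap('side','side1');t=snap('top','top1');print(env.state()['tool_pos'],env.state()['eef_rot'])
p=env.state()['tool_pos'];u,v=map(int,proj(s,p));a,b=map(int,proj(t,p));print(u,v,a,b)
f=lambda im,u,v:cv2.resize(im[v-110:v+50,u-80:u+80],None,fx=2.5,fy=2.5,interpolation=cv2.INTER_CUBIC)
g=np.hstack([f(np.pad(s['pixels'],((200,200),(200,200),(0,0))),u+200,v+200),f(np.pad(t['pixels'],((200,200),(200,200),(0,0))),a+200,b+200)])
cv2.imwrite('pics/c5.png',cv2.cvtColor(g,4))
E
```

```text
t: 1.68
tool_pos: [0.3955, 0.014, 0.1536]
eef_rot: [-0.002, 0.707, 0.707, -0.001]
ft_force: [0.4, 0.9, 0.9]
finger_gap: 0.0855
[0.39770976 0.0142422  0.15642333] [7.62963146e-04 7.06537752e-01 7.07674745e-01 5.27078699e-04]
347 276 389 231
```

View pics/c5.png

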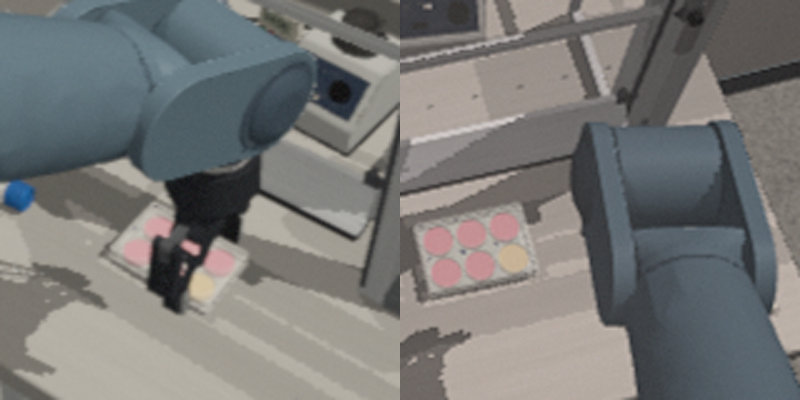

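c5 shows a Robotiq-type gripper pointing down, with its outer knuckles standing out beyond the body, and these can act as the ledge under the lip. The bench right of the plate is free. I'll check the wrist's forward extent and the forceps' place before lowering.

```bash
python3 - <<'E'
from h import *
s=pickle.load(open('pics/side1.pkl','rb'));t=pickle.load(open('pics/top1.pkl','rb'))
for z in(.3,.35,.4):print(z,onz(t,413,171,z),onz(t,387,171,z))
for p in[(400,220),(447,193),(468,220)]:
  pass
print('forceps ends',[onz(t,190+a/2.5,170+b/2.5,.005)[:2].round(3) for a,b in[(210,302),(300,237)]])
print('flask',[onz(t,190+a/2.5,170+b/2.5,.03)[:2].round(3) for a,b in[(140,200),(165,240),(225,195),(215,180)]])
for p in [(0.5,0,.02),(0.5,0,.11)]:print(proj(s,p))
E
python3 -m creep '[{"gripper":1,"tx":0.2,"ty":-0.2,"tz":-0.8,"yaw":0},{"gripper":1,"tx":0.2,"ty":-0.2,"tz":-0.8,"yaw":0},{"gripper":1,"tx":0,"ty":-0.05,"tz":-0.8,"yaw":0},{"gripper":1,"tx":0,"ty":0,"tz":-0.7,"yaw":0},{"gripper":1,"tx":0,"ty":0,"tz":0,"yaw":0},{"gripper":1,"tx":0,"ty":0,"tz":0,"yaw":0}]'
python3 - <<'E'
from h import *
s=snap('side','side2');g=s['pixels'][150:330,290:450]
cv2.imwrite('pics/c6.png',cv2.cvtColor(np.clip(cv2.resize(g,None,fx=3.3,fy=3.3,interpolation=cv2.INTER_CUBIC)*1.6,0,255).astype(np.uint8),4))
E
```

```text
0.3 [ 0.48040052 -0.04413883  0.3       ] [0.49573474 0.0121922  0.3       ]
0.35 [ 0.46043671 -0.02523466  0.35      ] [0.47490792 0.02792605 0.35      ]
0.4 [ 0.4404729  -0.00633049  0.4       ] [0.45408109 0.0436599  0.4       ]
forceps ends [array([0.362, 0.327]), array([0.404, 0.216])]
flask [array([0.484, 0.374]), array([0.434, 0.358]), array([0.465, 0.284]), array([0.484, 0.29 ])]
(np.float64(370.55079101353067), np.float64(284.5637879746971))
(np.float64(373.5628063370353), np.float64(262.29460474434586))
t: 2.28
tool_pos: [0.4134, -0.0035, 0.0317]
eef_rot: [-0.0, 0.706, 0.708, -0.0]
ft_force: [0.3, -0.3, 0.3]
finger_gap: 0.0853
```

View pics/c6.png

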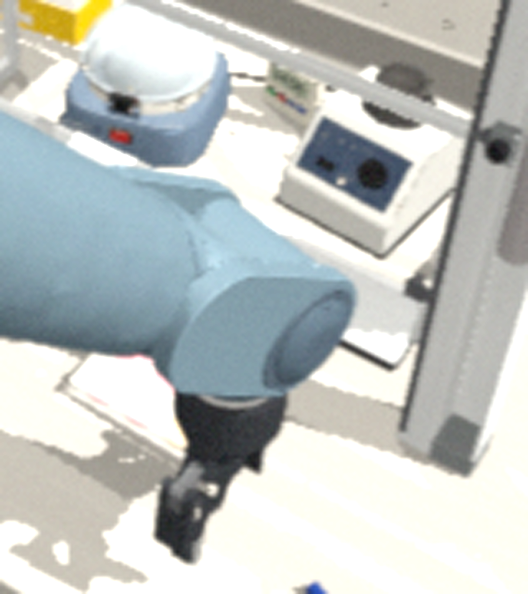

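c6 shows the near finger: tip at about (349,319), elbow at about (344,294), with a link running from there back to the body. The far finger is hidden. I'll compute the elbow's height.

Run:
```python
from h import *
s=pickle.load(open('pics/side2.pkl','rb'))
for n,u,v in[('tip',175,548),('tipin',195,558),('elbowOut',160,482),('linktop',185,458),('link/body',200,455),('bodybot',180,425)]:
    c,d=ray(s,290+u/3.3,150+v/3.3)
    for y in(-.0035,): k=(y-c[1])/d[1];print(n,y,(c+k*d).round(4),end=' ')
    print()
```

```text
tip -0.0035 [ 0.355  -0.0035  0.0691] 
tipin -0.0035 [ 0.387  -0.0035  0.0131] 
elbowOut -0.0035 [ 0.3295 -0.0035  0.1784] 
linktop -0.0035 [ 0.3606 -0.0035  0.1673] 
link/body -0.0035 [ 0.3815 -0.0035  0.1462] 
bodybot -0.0035 [ 0.351  -0.0035  0.2128]
```

Run:
```python
from h import *
s=pickle.load(open('pics/side2.pkl','rb'))
for n,u,v in[('tip',175,548),('tipin',195,558),('elbowOut',160,482),('linktop',185,458),('link/body',200,455),('bodybot',180,425)]:
    c,d=ray(s,290+u/3.3,150+v/3.3)
    for x in(.345,.356,.371): k=(x-c[0])/d[0];print(n,x,(c+k*d).round(3)[1:],end=' ')
    print()
```

```text
tip 0.345 [-0.009  0.087] tip 0.356 [-0.003  0.067] tip 0.371 [0.005 0.04 ] 
tipin 0.345 [-0.024  0.089] tipin 0.356 [-0.019  0.069] tipin 0.371 [-0.011  0.042] 
elbowOut 0.345 [0.005 0.152] elbowOut 0.356 [0.011 0.134] elbowOut 0.371 [0.02  0.109] 
linktop 0.345 [-0.012  0.192] linktop 0.356 [-0.006  0.174] linktop 0.371 [0.002 0.151] 
link/body 0.345 [-0.022  0.203] link/body 0.356 [-0.016  0.186] link/body 0.371 [-0.009  0.162] 
bodybot 0.345 [-0.007  0.222] bodybot 0.356 [-0.001  0.205] bodybot 0.371 [0.007 0.183]
```

Reading the gripper's geometry, its elbow sits about 110 mm above the TCP when open. Shut, it comes down to about 88–96 mm and still stands out about 60 mm, so the shut gripper held low gives the lowest ledge. I'll close, lower to about 7 mm, and creep in under the lip while watching force.

```bash
python3 -m creep '[{"gripper":0,"tx":0,"ty":0,"tz":0,"yaw":0},{"gripper":0,"tx":0,"ty":0,"tz":0,"yaw":0},{"gripper":0,"tx":0,"ty":0,"tz":0,"yaw":0},{"gripper":0,"tx":0,"ty":0,"tz":0,"yaw":0},{"gripper":0,"tx":0,"ty":0,"tz":-0.2,"yaw":0},{"gripper":0,"tx":0.2,"ty":0,"tz":-0.2,"yaw":0},{"gripper":0,"tx":0.4,"ty":0,"tz":-0.2,"yaw":0},{"gripper":0,"tx":0.4,"ty":0,"tz":-0.02,"yaw":0},{"gripper":0,"tx":0.2,"ty":0,"tz":0,"yaw":0},{"gripper":0,"tx":0,"ty":0,"tz":0,"yaw":0}]' 30
python3 -m creep '[{"gripper":0,"tx":0.1,"ty":0,"tz":0,"yaw":0},{"gripper":0,"tx":0.1,"ty":0,"tz":0,"yaw":0},{"gripper":0,"tx":0,"ty":0,"tz":0,"yaw":0}]'
python3 -m creep '[{"gripper":0,"tx":0.1,"ty":0,"tz":0,"yaw":0},{"gripper":0,"tx":0.1,"ty":0,"tz":0,"yaw":0},{"gripper":0,"tx":0,"ty":0,"tz":0,"yaw":0}]'
```

```text
t: 3.17
tool_pos: [0.4626, -0.0046, 0.0063]
eef_rot: [0.0, 0.707, 0.707, 0.0]
ft_force: [0.1, 0.1, -0.2]
finger_gap: -0.0001
t: 3.42
tool_pos: [0.4694, -0.0043, 0.0064]
eef_rot: [0.0, 0.707, 0.707, 0.0]
ft_force: [-0.9, 0.4, 0.1]
finger_gap: 0.0001
t: 3.67
tool_pos: [0.4779, -0.0044, 0.0065]
eef_rot: [0.0, 0.707, 0.707, 0.0]
ft_force: [0.5, -0.0, 0.8]
finger_gap: -0.0001
```

```bash
python3 -m creep '[{"gripper":0,"tx":0.1,"ty":0,"tz":0,"yaw":0},{"gripper":0,"tx":0.1,"ty":0,"tz":0,"yaw":0},{"gripper":0,"tx":0,"ty":0,"tz":0,"yaw":0}]'
python3 -m creep '[{"gripper":0,"tx":0.1,"ty":0,"tz":0,"yaw":0},{"gripper":0,"tx":0.1,"ty":0,"tz":0,"yaw":0},{"gripper":0,"tx":0,"ty":0,"tz":0,"yaw":0}]'
```

```text
t: 3.92
tool_pos: [0.4861, -0.0044, 0.0065]
eef_rot: [0.0, 0.707, 0.707, 0.0]
ft_force: [-0.3, 0.0, 0.1]
finger_gap: -0.0004
t: 4.17
tool_pos: [0.494, -0.0044, 0.0064]
eef_rot: [0.0, 0.707, 0.707, 0.0]
ft_force: [0.8, 0.2, 0.4]
finger_gap: -0.0
```

```bash
for i in 1 2 3; do python3 -m creep '[{"gripper":0,"tx":0,"ty":0,"tz":0.1,"yaw":0},{"gripper":0,"tx":0,"ty":0,"tz":0.1,"yaw":0},{"gripper":0,"tx":0,"ty":0,"tz":0,"yaw":0}]' | egrep 'tool|ft'; done
```

```text
tool_pos: [0.4936, -0.0044, 0.015]
ft_force: [0.4, 0.5, -0.2]
tool_pos: [0.4925, -0.0041, 0.0224]
ft_force: [-2.0, 0.6, -1.3]
tool_pos: [0.4928, -0.0042, 0.0305]
ft_force: [-2.4, 0.3, -3.8]
```

Contact confirmed: Fz is about -4 N, which matches the sash friction. I'll go on slowly.

```bash
for i in 1 2 3; do python3 -m creep '[{"gripper":0,"tx":0,"ty":0,"tz":0.1,"yaw":0},{"gripper":0,"tx":0,"ty":0,"tz":0.1,"yaw":0},{"gripper":0,"tx":0,"ty":0,"tz":0.1,"yaw":0},{"gripper":0,"tx":0,"ty":0,"tz":0.1,"yaw":0},{"gripper":0,"tx":0,"ty":0,"tz":0.1,"yaw":0},{"gripper":0,"tx":0,"ty":0,"tz":0.1,"yaw":0},{"gripper":0,"tx":0,"ty":0,"tz":0.1,"yaw":0},{"gripper":0,"tx":0,"ty":0,"tz":0.1,"yaw":0},{"gripper":0,"tx":0,"ty":0,"tz":0,"yaw":0}]' | egrep 'tool|ft'; done
python3 - <<'E'
from h import *
s=snap('side','side3');t=snap('top','top3')
a=cv2.resize(s['pixels'][150:290,330:460],None,fx=3,fy=3,interpolation=cv2.INTER_CUBIC)
b=cv2.resize(t['pixels'][80:220,310:440],None,fx=3,fy=3,interpolation=cv2.INTER_CUBIC)
cv2.imwrite('pics/c7.png',cv2.cvtColor(np.clip(np.hstack([a,b])*1.5,0,255).astype(np.uint8),4))
E
```

```text
tool_pos: [0.4934, -0.0043, 0.0631]
ft_force: [-3.0, -0.6, -3.4]
tool_pos: [0.4939, -0.0043, 0.0954]
ft_force: [-1.0, 1.6, -3.8]
tool_pos: [0.4939, -0.0044, 0.1274]
ft_force: [-1.6, -0.7, -2.0]
```

View pics/c7.png

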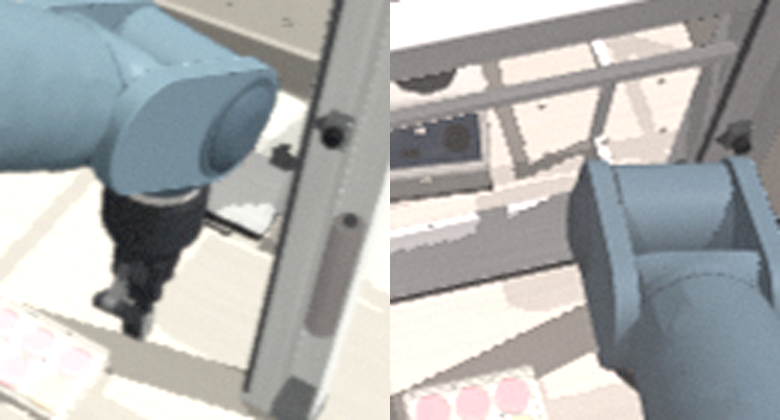

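c7 shows the sash rising with the gripper. Its pointer is now at about side (427,202), and the mark tip is at (435,190.5). About 45–50 mm remain, so I'll raise another 38 mm and track numerically.

```bash
python3 -m creep '[{"gripper":0,"tx":0,"ty":0,"tz":0.1,"yaw":0},{"gripper":0,"tx":0,"ty":0,"tz":0.1,"yaw":0},{"gripper":0,"tx":0,"ty":0,"tz":0.1,"yaw":0},{"gripper":0,"tx":0,"ty":0,"tz":0.1,"yaw":0},{"gripper":0,"tx":0,"ty":0,"tz":0.1,"yaw":0},{"gripper":0,"tx":0,"ty":0,"tz":0.1,"yaw":0},{"gripper":0,"tx":0,"ty":0,"tz":0.1,"yaw":0},{"gripper":0,"tx":0,"ty":0,"tz":0.1,"yaw":0},{"gripper":0,"tx":0,"ty":0,"tz":0.1,"yaw":0},{"gripper":0,"tx":0,"ty":0,"tz":0.05,"yaw":0}]'
python3 - <<'E'
from h import *
s=snap('side','side4')
S=[pickle.load(open(f'pics/side{i}.pkl','rb')) for i in(0,3,4)]
G=[cv2.cvtColor(q['pixels'],cv2.COLOR_RGB2GRAY) for q in S]
up=lambda g:cv2.resize(g,None,fx=4,fy=4,interpolation=cv2.INTER_CUBIC)
# dark blob left of post: template from side3 (gripper bg similar), in upsampled image
T=up(G[1][194:211,418:430])
for i in(0,2):
    r=cv2.matchTemplate(up(G[i][170:260,405:445]),T,cv2.TM_CCOEFF_NORMED);_,m,_,l=cv2.minMaxLoc(r);print(i,m,(405+l[0]/4-418,170+l[1]/4-194))
for z in(.17,.2835,.32,.3316):print(z,np.round(proj(s,(.57,-.076,z)),1),np.round(proj(s,(.569,-.0853,z)),1))
def big(g,x0,y0,w,h,f):return cv2.resize(g[y0:y0+h,x0:x0+w],None,fx=f,fy=f,interpolation=cv2.INTER_CUBIC)
k=[big(q['pixels'],410,y,40,40,9) for q,y in((S[1],175),(S[2],170))]
cv2.imwrite('pics/c8.png',cv2.cvtColor(np.clip(np.hstack(k)*1.6,0,255).astype(np.uint8),4))
E
```

```text
t: 8.1
tool_pos: [0.4931, -0.0043, 0.1648]
eef_rot: [0.0, 0.707, 0.707, 0.0]
ft_force: [-3.0, 0.8, -3.5]
finger_gap: 0.0001
0 0.8799465298652649 (-8.0, 34.75)
2 0.90096515417099 (3.25, -12.25)
0.17 [418.6 240.7] [422.1 242.6]
0.2835 [426.9 205.5] [430.8 207.4]
0.32 [429.9 192.8] [433.9 194.7]
0.3316 [430.9 188.7] [435.  190.6]
```

View pics/c8.png

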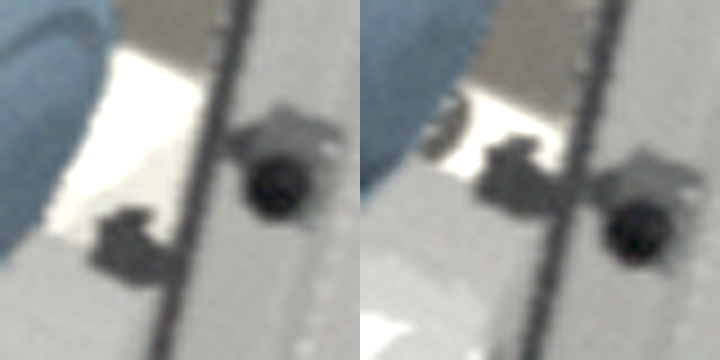

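c8 (right half, now) shows the sash pointer's tip at about (431.5,192.5) and the mark tip at (435,190.8). Along the image direction of hood y (slope +0.46), the sash pointer is still about 8 mm low. I'll raise 6 mm more and measure darkness profiles.

```bash
python3 -m creep '[{"gripper":0,"tx":0,"ty":0,"tz":0.05,"yaw":0},{"gripper":0,"tx":0,"ty":0,"tz":0.05,"yaw":0},{"gripper":0,"tx":0,"ty":0,"tz":0.05,"yaw":0},{"gripper":0,"tx":0,"ty":0,"tz":0,"yaw":0},{"gripper":0,"tx":0,"ty":0,"tz":0,"yaw":0}]' | egrep 'tool|ft'
python3 - <<'E'
from h import *
s=snap('side','side5')
for i in(4,5):
    g=cv2.cvtColor(pickle.load(open(f'pics/side{i}.pkl','rb'))['pixels'],cv2.COLOR_RGB2GRAY)
    print(i,'cols 423-439');
    for v in range(182,198):print(v,g[v,423:440])
E
```

```text
tool_pos: [0.4933, -0.0043, 0.1705]
ft_force: [-2.1, 0.5, -1.5]
4 cols 423-439
182 [170 182 179 172 152 132 114 100  91  89  78  55  44  60  91 107 108]
183 [172 181 182 178 177 171 154 132 117 111  93  57  49  76 101 109 109]
184 [179 183 177 156 156 169 169 165 150 125  83  52  52  87 108 113 112]
185 [176 172 151 107  82  85 106 153 167 136  80  53  59  91 108 112 111]
186 [147  94  77  63  58  59  95 147 160 128  69  47  58  92 107 109 108]
187 [142  68  46  51  51  68 126 156 145 103  58  50  76 100 105 107  95]
188 [134  65  46  48  47  49  77 128 134  95  54  49  74  93  89  83  74]
189 [86 51 46 47 44 45 48 66 78 65 46 48 61 64 54 56 65]
190 [62 45 46 46 42 42 45 46 52 50 49 48 50 46 48 54 64]
191 [57 44 45 46 43 43 44 45 45 47 46 52 54 45 47 54 62]
192 [84 67 56 48 44 46 45 48 42 48 47 62 61 50 45 51 46]
193 [115 107  91  69  53  53  49  51  47  42  60  87  90  69  46  32  28]
194 [118 117 114 104  91  84  84  73  60  46  64  93 104  84  51  26  23]
195 [117 119 118 116 117 115 108  86  55  48  78  99 105  83  42  15  20]
196 [120 118 119 119 117 115 105  79  48  54  81 103 
[... 542 characters left out ...]
08 105  96]
188 [85 52 48 45 43 47 47 45 50 52 45 50 73 95 91 81 77]
189 [72 54 46 46 45 44 45 46 46 52 47 48 62 64 53 56 64]
190 [90 76 66 55 48 43 47 44 46 48 49 46 50 45 47 53 62]
191 [116 115 106  91  69  56  52  58  51  45  45  52  50  42  47  55  61]
192 [118 118 117 115 107  88  85  90  77  49  48  61  62  49  47  47  42]
193 [118 117 119 118 118 116 110  97  75  47  60  87  88  68  47  36  28]
194 [120 118 118 117 118 117 111  92  65  48  63  91 105  84  48  28  16]
195 [119 121 120 119 117 115 108  88  58  48  76 100 107  85  44  18  16]
196 [120 121 121 119 117 113 105  79  51  51  80 102 107  89  50  24  16]
197 [123 121 120 121 119 111 100  76  49  57  91 105 109  93  60  29  10]
```

Profiles put the pointer about 1.5 mm low in the side view, but a depth offset between the tips could mimic that. I'll drop clear of the lip, back away, and compare from both cameras.

```bash
python3 -m creep '[{"gripper":0,"tx":0,"ty":0,"tz":-0.2,"yaw":0},{"gripper":0,"tx":0,"ty":0,"tz":-0.3,"yaw":0},{"gripper":0,"tx":-0.5,"ty":0,"tz":-0.3,"yaw":0},{"gripper":0,"tx":-0.8,"ty":0,"tz":-0.5,"yaw":0},{"gripper":0,"tx":-0.8,"ty":0,"tz":-0.8,"yaw":0},{"gripper":0,"tx":-0.3,"ty":0,"tz":-0.4,"yaw":0},{"gripper":0,"tx":0,"ty":0,"tz":0,"yaw":0}]' | egrep 'tool|ft'
python3 - <<'E'
from h import *
s=snap('side','side6');t=snap('top','top6')
k=[cv2.resize(s['pixels'][170:210,410:450],None,fx=10,fy=10,interpolation=cv2.INTER_CUBIC),cv2.resize(t['pixels'][106:146,395:435],None,fx=10,fy=10,interpolation=cv2.INTER_CUBIC)]
cv2.imwrite('pics/c9.png',cv2.cvtColor(np.clip(np.hstack(k)*1.8,0,255).astype(np.uint8),4))
g=cv2.cvtColor(s['pixels'],7)
for v in range(184,196):print(v,g[v,423:440])
P=np.array([.569,-.085,.3316])
for q in(s,t):print(np.round([np.array(proj(q,P+d))-proj(q,P) for d in np.eye(3)*.01],2).tolist(),proj(q,P))
E
```

```text
tool_pos: [0.3943, -0.0029, 0.0682]
ft_force: [-0.3, 0.3, -0.1]
184 [174 140  86  74  58  60  73 133 149 125  86  51  54  88 108 113 113]
185 [151  88  51  49  49  58  75 141 165 136  81  51  61  94 111 113 114]
186 [143  71  48  47  43  47  51  82 133 123  70  50  65  95 111 114 112]
187 [134  65  45  47  47  47  48  54  75  74  55  51  78 101 107 109  98]
188 [87 53 46 49 44 47 46 49 52 53 50 50 78 96 91 83 78]
189 [75 51 48 47 47 47 48 46 49 52 49 48 64 65 57 59 65]
190 [92 77 67 57 48 47 45 47 45 50 49 48 50 48 47 59 63]
191 [118 117 110  93  72  58  51  61  53  47  47  54  52  46  48  57  65]
192 [120 122 119 117 108  92  87  94  79  49  50  64  61  53  45  48  45]
193 [122 122 119 121 120 118 113 102  75  50  59  87  94  69  51  37  27]
194 [122 120 121 120 121 119 114  97  66  48  65  95 107  88  51  27  21]
195 [123 121 122 122 120 117 109  91  60  51  78 102 108  88  45  20   9]
[[1.85, -2.62], [-4.54, -1.74], [0.9, -3.66]] (np.float64(434.8359677804074), np.float64(190.50824166234509))
[[-1.55, -3.68], [-4.16, 1.0], [1.03, -2.38]] (np.float64(419.41972094473044), np.float64(126.41544358591251))
```

View pics/c9.png

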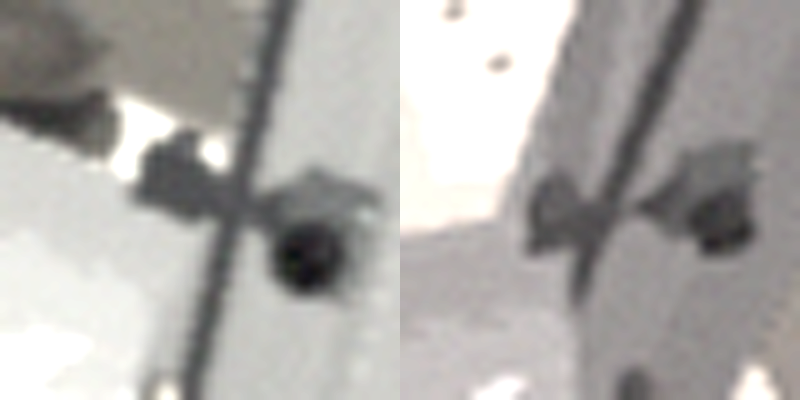

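c9: the sash stayed put (profile identical to before release). The tips nearly face each other: side (432.5,190) against (435,190.5), top (416,127) against (418.5,126.8). A numeric profile of the top view will settle the depth question.

Run:
```python
from h import *
t=pickle.load(open('pics/top6.pkl','rb'));g=cv2.cvtColor(t['pixels'],7)
print('cols',list(range(406,426)))
for v in range(120,134):print(v,g[v,406:426])
```

```text
cols [406, 407, 408, 409, 410, 411, 412, 413, 414, 415, 416, 417, 418, 419, 420, 421, 422, 423, 424, 425]
120 [153 116  93  90  81  82  79  80  87  90  74  45  43  66  86  87  86  81
  82  76]
121 [142  99  93  85  81  79  79  77  86  89  66  42  46  71  88  89  79  64
  66  62]
122 [134  93  95  91  75  76  79  81  87  84  60  43  53  74  90  88  72  60
  61  62]
123 [111  93  93  78  64  63  74  81  87  72  46  44  67  82  86  78  62  53
  64  62]
124 [99 95 75 53 55 54 65 83 80 59 45 54 76 85 77 58 47 53 61 62]
125 [94 88 62 50 56 55 57 76 71 50 43 65 78 72 55 43 48 52 57 52]
126 [97 81 48 54 53 55 54 55 53 50 50 64 61 42 41 46 51 53 46 36]
127 [99 79 45 56 57 52 49 46 47 47 50 64 65 57 48 47 54 48 34 33]
128 [104  84  48  48  48  46  48  46  44  45  62  78  86  84  70  58  54  48
  33  32]
129 [105  86  53  44  47  50  46  45  47  53  77  88  87  88  83  70  62  60
  48  35]
130 [98 76 47 50 52 60 53 44 46 67 83 85 85 86 86 84 80 84 71 32]
131 [99 83 67 77 82 85 67 43 50 75 89 84 84 84 86 84 85 88 78 55]
132 [ 99 101 101 100  99  92  63  40  64  84  86  87  85  86  86  84  88  86
  85  82]
133 [ 96  96  98  99 102  89  58  44  73  87  86  84  84  86  84  84  86  87
  83  80]
```

The top profile puts the pointer tip at (416.7,126.8) and the mark tip at (417.9,126.45). Combined with the side view, the sash pointer is 0.5–1 mm low at most, within measuring noise, so I count it as level. Next I'll work out the pane line, the device fronts and how far the wrist stands forward, because the wrist must not meet the lip while pushing the plate.

Run:
```python
from h import *
s=pickle.load(open('pics/side0.pkl','rb'));t=pickle.load(open('pics/top0.pkl','rb'))
print('lip top view',[onz(t,*p,.1135).round(4)[:2] for p in[(212,228.8),(399.7,178.5)]])
print('lip side view',[onz(s,*p,.1135).round(4)[:2] for p in[(252,184),(408.3,261)]])
g=lambda p:(290+p[0]/3.3,80+p[1]/3.3)
print('mixer front',[onz(t,*g(p),0).round(3)[:2] for p in[(48,205),(175,195)]],[onz(s,300+u/3,100+v/3,0).round(3)[:2] for u,v in[(225,333),(318,380)]])
print('centrifuge front',[onz(s,300+u/3,100+v/3,0).round(3)[:2] for u,v in[(30,260),(105,300)]])
s2=pickle.load(open('pics/side2.pkl','rb'))
def atx(u,v,x):
    c,d=ray(s2,290+u/3.3,150+v/3.3);return (c+d*(x-c[0])/d[0]).round(3)
print('disc centre',atx(312,335,.413),'right edge',atx(355,295,.413),'left',atx(268,370,.413),'bottom',atx(285,390,.413),'top',atx(345,285,.413), 'gripper/wrist joint',atx(235,400,.413))
for y in(-.05,-.06,-.07):
  c,d=ray(s2,290+312/3.3,150+335/3.3);c2,d2=ray(s2,290+355/3.3,150+300/3.3);c3,d3=ray(s2,290+265/3.3,150+375/3.3)
  print(y,*[(C+D*(y-C[1])/D[1]).round(3) for C,D in((c,d),(c2,d2),(c3,d3))])
```

```text
lip top view [array([0.5359, 0.44  ]), array([ 0.5432, -0.0722])]
lip side view [array([0.5588, 0.435 ]), array([ 0.5473, -0.069 ])]
mixer front [array([0.781, 0.131]), array([0.76 , 0.013])] [array([0.767, 0.128]), array([0.758, 0.018])]
centrifuge front [array([0.751, 0.363]), array([0.741, 0.259])]
disc centre [ 0.413 -0.056  0.271] right edge [ 0.413 -0.077  0.32 ] left [ 0.413 -0.03   0.221] bottom [ 0.413 -0.044  0.21 ] top [ 0.413 -0.07   0.324] gripper/wrist joint [ 0.413 -0.01   0.176]
-0.05 [ 0.428 -0.05   0.253] [ 0.497 -0.05   0.221] [ 0.363 -0.05   0.281]
-0.06 [ 0.401 -0.06   0.285] [ 0.467 -0.06   0.255] [ 0.34  -0.06   0.312]
-0.07 [ 0.374 -0.07   0.318] [ 0.437 -0.07   0.289] [ 0.316 -0.07   0.343]
```

Numbers:
- The pane's middle plane is at x ≈ 0.583 (lip edge about 0.543).
- The mixer front is at 0.76, so there is ample room behind the pane.
- The wrist (axis about 240 mm above the TCP, radius about 55 mm) can't go under the lip with the tool vertical. The tool axis is limited to about x ≤ 0.49.

So I need either a tilt or a sliding shove. I'll first see, cheaply, what the arm does at the inner reach limit, away from everything.

```bash
python3 -m creep '[{"gripper":0,"tx":-0.7,"ty":0,"tz":0.5,"yaw":0},{"gripper":0,"tx":-0.7,"ty":0,"tz":0.3,"yaw":0},{"gripper":0,"tx":-0.7,"ty":0,"tz":0,"yaw":0},{"gripper":0,"tx":-0.7,"ty":0,"tz":0,"yaw":0}]'
python3 -c "
from cell import env
s=env.state();print(s['joint_positions'].round(3),s['tool_pos'].round(4),s['eef_rot'].round(3))"
```

```text
t: 9.63
tool_pos: [0.2923, -0.0051, 0.1084]
eef_rot: [0.002, 0.707, 0.707, 0.0]
ft_force: [-0.5, 0.6, 0.0]
finger_gap: -0.0003
[-4.120e-01 -6.240e-01  2.534e+00 -1.000e-03  1.229e+00 -4.130e-01] [ 0.2923 -0.0051  0.1084] [0.002 0.707 0.707 0.   ]
```

```bash
for i in 1 2; do python3 -m creep '[{"gripper":0,"tx":-0.5,"ty":0,"tz":0,"yaw":0},{"gripper":0,"tx":-0.5,"ty":0,"tz":0,"yaw":0}]' | egrep 't:|tool|rot'; done
python3 -c "
from cell import env
s=env.state();print(s['joint_positions'].round(3),s['tool_pos'].round(4),s['eef_rot'].round(4))"
```

```text
t: 9.8
tool_pos: [0.2847, -0.0061, 0.1198]
eef_rot: [-0.004, 0.707, 0.707, -0.006]
t: 9.97
tool_pos: [0.2752, -0.0064, 0.1308]
eef_rot: [-0.013, 0.707, 0.707, -0.014]
[-0.427 -0.704  2.532 -0.018  1.347 -0.423] [ 0.2752 -0.0064  0.1308] [-0.0127  0.7069  0.707  -0.0139]
```

The IK compromises at its limit, so a tilt appears (tool z axis 0.04 off vertical). I'll check whether that tilt persists when I move back.

```bash
python3 -m creep '[{"gripper":0,"tx":0.8,"ty":0,"tz":0,"yaw":0},{"gripper":0,"tx":0.8,"ty":0,"tz":0,"yaw":0},{"gripper":0,"tx":0,"ty":0,"tz":0,"yaw":0},{"gripper":0,"tx":0,"ty":0,"tz":0,"yaw":0}]' | egrep 't:|tool|rot'
python3 -c "
from cell import env
s=env.state();print(s['joint_positions'].round(3),s['tool_pos'].round(4),s['eef_rot'].round(4))"
```

```text
t: 10.3
tool_pos: [0.3395, -0.006, 0.1291]
eef_rot: [-0.015, 0.707, 0.707, -0.015]
[-0.345 -0.421  2.374 -0.015  1.228 -0.341] [ 0.3395 -0.006   0.1291] [-0.0149  0.7065  0.7074 -0.0146]
```

The tilt persists. So I can use the outer reach limit high above the bench to tilt the fingers forward, then push the plate under the sash with the wrist staying in front of the lip. I'll rise and turn the jaw axis along y (for a wide two-finger push) at the same time.

```bash
python3 -m creep '[{"gripper":0,"tx":0.1,"ty":0.2,"tz":0.95,"yaw":-1},{"gripper":0,"tx":0.1,"ty":0.2,"tz":0.95,"yaw":-1},{"gripper":0,"tx":0.1,"ty":0.2,"tz":0.95,"yaw":-1},{"gripper":0,"tx":0.1,"ty":0.2,"tz":0.95,"yaw":-1},{"gripper":0,"tx":0.1,"ty":0.2,"tz":0.95,"yaw":-1},{"gripper":0,"tx":0.1,"ty":0.2,"tz":0.95,"yaw":-1},{"gripper":0,"tx":0.1,"ty":0.2,"tz":0.95,"yaw":-1},{"gripper":0,"tx":0.1,"ty":0.2,"tz":0.95,"yaw":-1},{"gripper":0,"tx":0.1,"ty":0.2,"tz":0.95,"yaw":-1},{"gripper":0,"tx":0.1,"ty":0.2,"tz":0.95,"yaw":-1}]' | egrep 't:|tool|rot'
python3 -m creep '[{"gripper":0,"tx":0.1,"ty":0.2,"tz":0.8,"yaw":-1},{"gripper":0,"tx":0.1,"ty":0.2,"tz":0.8,"yaw":-1},{"gripper":0,"tx":0.1,"ty":0.1,"tz":0.8,"yaw":-1},{"gripper":0,"tx":0.1,"ty":0.1,"tz":0.8,"yaw":-1},{"gripper":0,"tx":0.1,"ty":0.1,"tz":0.5,"yaw":-1},{"gripper":0,"tx":0.1,"ty":0,"tz":0.5,"yaw":-1},{"gripper":0,"tx":0.1,"ty":0,"tz":0.5,"yaw":-1},{"gripper":0,"tx":0.1,"ty":0,"tz":0.5,"yaw":-1}]' | egrep 't:|tool|rot'
python3 -c "
from cell import env
s=env.state();print(s['joint_positions'].round(3))"
```

```text
t: 11.13
tool_pos: [0.3761, 0.075, 0.5113]
eef_rot: [-0.019, 0.94, 0.34, -0.005]
t: 11.8
tool_pos: [0.4074, 0.1027, 0.7185]
eef_rot: [-0.021, 1.0, -0.002, 0.002]
[-0.051 -0.224  1.148  0.054  2.213  1.555]
```

```bash
python3 -m creep '[{"gripper":0,"tx":0.5,"ty":0,"tz":0.8,"yaw":0},{"gripper":0,"tx":0.5,"ty":0,"tz":0.8,"yaw":0},{"gripper":0,"tx":0.5,"ty":0,"tz":0.8,"yaw":0},{"gripper":0,"tx":0.5,"ty":0,"tz":0.8,"yaw":0}]' | egrep 't:|tool|rot'
python3 -c "
from cell import env
s=env.state();print(s['joint_positions'].round(3))"
```

```text
t: 12.13
tool_pos: [0.4829, 0.1026, 0.8408]
eef_rot: [-0.021, 1.0, 0.0, 0.003]
[-0.044  0.18   0.481  0.07   2.475  1.582]
```

```bash
for i in 1 2; do python3 -m creep '[{"gripper":0,"tx":0.8,"ty":0,"tz":0,"yaw":0},{"gripper":0,"tx":0.8,"ty":0,"tz":0,"yaw":0}]' | egrep 't:|tool|rot'; done
python3 -c "
from cell import env
s=env.state();print(s['joint_positions'].round(3))"
```

```text
t: 12.3
tool_pos: [0.5442, 0.1027, 0.8424]
eef_rot: [-0.021, 1.0, 0.0, 0.006]
t: 12.47
tool_pos: [0.5981, 0.0992, 0.8061]
eef_rot: [-0.023, 1.0, -0.0, 0.002]
[-0.042  0.503  0.132  0.078  2.504  1.592]
```

Here the IK slides along the reach limit instead of tilting, and there may be a shelf ahead. The inner limit, by the robot, is safer: tilt inward there, then turn yaw by 180° so the tilt faces the hood. I'll go back down.

```bash
python3 -m creep '[{"gripper":0,"tx":-0.6,"ty":0,"tz":-0.3,"yaw":0},{"gripper":0,"tx":-0.6,"ty":0,"tz":-0.75,"yaw":0},{"gripper":0,"tx":-0.5,"ty":0,"tz":-0.85,"yaw":0},{"gripper":0,"tx":-0.5,"ty":0,"tz":-0.85,"yaw":0},{"gripper":0,"tx":-0.5,"ty":0,"tz":-0.85,"yaw":0},{"gripper":0,"tx":-0.5,"ty":0,"tz":-0.85,"yaw":0},{"gripper":0,"tx":-0.5,"ty":0,"tz":-0.85,"yaw":0},{"gripper":0,"tx":-0.5,"ty":0,"tz":-0.85,"yaw":0},{"gripper":0,"tx":-0.5,"ty":0,"tz":-0.85,"yaw":0},{"gripper":0,"tx":-0.5,"ty":0,"tz":-0.85,"yaw":0}]' | egrep 't:|tool|rot'
python3 -m creep '[{"gripper":0,"tx":-0.5,"ty":-0.2,"tz":-0.85,"yaw":0},{"gripper":0,"tx":-0.5,"ty":-0.3,"tz":-0.8,"yaw":0},{"gripper":0,"tx":-0.5,"ty":-0.3,"tz":-0.8,"yaw":0},{"gripper":0,"tx":-0.5,"ty":-0.3,"tz":-0.8,"yaw":0},{"gripper":0,"tx":-0.5,"ty":-0.3,"tz":-0.8,"yaw":0}]' | egrep 't:|tool|rot'
python3 -c "
from cell import env
s=env.state();print(s['joint_positions'].round(3))"
```

```text
t: 13.3
tool_pos: [0.4064, 0.0998, 0.5246]
eef_rot: [-0.023, 1.0, -0.0, 0.009]
t: 13.72
tool_pos: [0.3072, 0.0436, 0.3624]
eef_rot: [-0.022, 1.0, 0.0, 0.008]
[-0.273 -0.757  2.146  0.049  1.748  1.306]
```

```bash
for i in 1 2; do python3 -m creep '[{"gripper":0,"tx":-0.95,"ty":0,"tz":-0.3,"yaw":0},{"gripper":0,"tx":-0.95,"ty":0,"tz":-0.3,"yaw":0},{"gripper":0,"tx":-0.95,"ty":0,"tz":-0.3,"yaw":0},{"gripper":0,"tx":-0.95,"ty":0,"tz":-0.3,"yaw":0},{"gripper":0,"tx":-0.95,"ty":0,"tz":-0.3,"yaw":0}]' | egrep 't:|tool|rot|ft'; done
python3 -c "
from cell import env
s=env.state();print(s['joint_positions'].round(3))"
```

```text
t: 14.13
tool_pos: [0.2188, 0.0637, 0.3162]
eef_rot: [-0.016, 1.0, -0.0, -0.027]
ft_force: [0.7, -0.2, 1.0]
t: 14.55
tool_pos: [0.1711, 0.1237, 0.2679]
eef_rot: [0.004, 0.997, 0.001, -0.072]
ft_force: [0.5, 0.4, 0.0]
[ 6.100e-02 -1.017e+00  2.428e+00  2.000e-03  1.875e+00  1.630e+00]
```

Tilt is 0.14 rad so far; I need about 0.4. I'll continue in short steps, with a little +y to keep clear of the base column.

```bash
for i in 1 2; do python3 -m creep '[{"gripper":0,"tx":-0.95,"ty":0.1,"tz":0,"yaw":0},{"gripper":0,"tx":-0.95,"ty":0.1,"tz":0,"yaw":0},{"gripper":0,"tx":-0.95,"ty":0.1,"tz":0,"yaw":0}]' | egrep 't:|tool|rot|ft'; done
python3 -c "
from cell import env
s=env.state();print(s['joint_positions'].round(3))"
```

```text
t: 14.8
tool_pos: [0.1048, 0.182, 0.2708]
eef_rot: [0.018, 0.996, 0.002, -0.088]
ft_force: [0.6, 0.2, -0.2]
t: 15.05
tool_pos: [0.0054, 0.2231, 0.2724]
eef_rot: [0.027, 0.995, 0.003, -0.092]
ft_force: [0.2, 0.8, 0.2]
[ 0.873 -1.017  2.424  0.111  1.894  2.463]
```

The inner limit slips sideways by rotating joint 1. The outer limit is self-aligning, so I'll use it in the free sector to the left (azimuth about 77°, around (0.2, 0.9, 0.3)). From the pictures, the bottle at (0.55, 0.88) and the microscope at (0.6, 1.2) are well clear of it.

```bash
python3 -m creep '[{"gripper":0,"tx":0.33,"ty":0.9,"tz":0.1,"yaw":1},{"gripper":0,"tx":0.33,"ty":0.9,"tz":0.1,"yaw":1},{"gripper":0,"tx":0.33,"ty":0.9,"tz":0.1,"yaw":1},{"gripper":0,"tx":0.33,"ty":0.9,"tz":0.1,"yaw":1},{"gripper":0,"tx":0.33,"ty":0.9,"tz":0.1,"yaw":1},{"gripper":0,"tx":0.33,"ty":0.9,"tz":0.1,"yaw":1},{"gripper":0,"tx":0.33,"ty":0.9,"tz":0.1,"yaw":1},{"gripper":0,"tx":0.33,"ty":0.9,"tz":0.1,"yaw":1},{"gripper":0,"tx":0.33,"ty":0.9,"tz":0.1,"yaw":1},{"gripper":0,"tx":0.33,"ty":0.9,"tz":0.1,"yaw":1}]' | egrep 't:|tool|rot|ft'
python3 -m creep '[{"gripper":0,"tx":0.1,"ty":0.9,"tz":0,"yaw":1},{"gripper":0,"tx":0.1,"ty":0.9,"tz":0,"yaw":1},{"gripper":0,"tx":0.1,"ty":0.9,"tz":0,"yaw":1},{"gripper":0,"tx":0.1,"ty":0.9,"tz":0,"yaw":1},{"gripper":0,"tx":0.1,"ty":0.6,"tz":0,"yaw":1},{"gripper":0,"tx":0,"ty":0.3,"tz":0,"yaw":1}]' | egrep 't:|tool|rot|ft'
python3 -c "
from cell import env
s=env.state();print(s['joint_positions'].round(3))"
```

```text
t: 15.88
tool_pos: [0.1363, 0.5745, 0.3135]
eef_rot: [0.063, 0.904, 0.416, -0.072]
ft_force: [0.3, -0.0, 0.9]
t: 16.38
tool_pos: [0.1563, 0.7547, 0.3125]
eef_rot: [0.08, 0.766, 0.636, -0.053]
ft_force: [-0.3, 0.3, 0.5]
[ 1.247  0.606  0.947 -0.082  1.761  1.424]
```

```bash
for i in 1 2; do python3 -m creep '[{"gripper":0,"tx":0.2,"ty":0.97,"tz":0,"yaw":0},{"gripper":0,"tx":0.2,"ty":0.97,"tz":0,"yaw":0},{"gripper":0,"tx":0.2,"ty":0.97,"tz":0,"yaw":0},{"gripper":0,"tx":0.2,"ty":0.97,"tz":0,"yaw":0},{"gripper":0,"tx":0.2,"ty":0.97,"tz":0,"yaw":0}]' | egrep 't:|tool|rot|ft'; done
python3 -c "
from cell import env
from scipy.spatial.transform import Rotation as R
s=env.state();print(s['joint_positions'].round(3),R.from_quat(s['eef_rot'],scalar_first=True).as_matrix().round(3).tolist())"
```

```text
t: 16.8
tool_pos: [0.1851, 0.8893, 0.3056]
eef_rot: [0.075, 0.768, 0.635, -0.047]
ft_force: [-1.4, -14.2, 39.5]
t: 17.22
tool_pos: [0.1948, 0.9262, 0.2629]
eef_rot: [0.042, 0.769, 0.638, -0.005]
ft_force: [0.7, -0.2, 0.4]
[ 1.262  1.182  0.127 -0.069  1.885  1.428] [[0.186, 0.981, 0.046], [0.981, -0.183, -0.07], [-0.06, 0.058, -0.996]]
```

```bash
for i in 1 2; do python3 -m creep '[{"gripper":0,"tx":0.15,"ty":0.7,"tz":0.25,"yaw":0},{"gripper":0,"tx":0.15,"ty":0.7,"tz":0.25,"yaw":0},{"gripper":0,"tx":0.15,"ty":0.7,"tz":0.25,"yaw":0},{"gripper":0,"tx":0.15,"ty":0.7,"tz":0.25,"yaw":0},{"gripper":0,"tx":0.15,"ty":0.7,"tz":0.25,"yaw":0},{"gripper":0,"tx":0.15,"ty":0.7,"tz":0.25,"yaw":0},{"gripper":0,"tx":0.15,"ty":0.7,"tz":0.25,"yaw":0},{"gripper":0,"tx":0.15,"ty":0.7,"tz":0.25,"yaw":0},{"gripper":0,"tx":0.15,"ty":0.7,"tz":0.25,"yaw":0},{"gripper":0,"tx":0.15,"ty":0.7,"tz":0.25,"yaw":0}]' | egrep 't:|tool|ft'; done
cat >> h.py <<'E'
from scipy.spatial.transform import Rotation as Rt
def st():
    s=env.state();print(round(s['t'],2),s['joint_positions'].round(3),s['tool_pos'].round(4));print(Rt.from_quat(s['eef_rot'],scalar_first=True).as_matrix().round(3).tolist(),s['ft_force'].round(1))
E
python3 -c "from h import *;st()"
```

```text
t: 18.05
tool_pos: [0.2061, 0.9591, 0.292]
eef_rot: [-0.01, 0.767, 0.639, 0.06]
ft_force: [-0.4, -0.1, 0.1]
t: 18.88
tool_pos: [0.2172, 0.9951, 0.3181]
eef_rot: [-0.062, 0.759, 0.636, 0.127]
ft_force: [0.3, -0.9, -0.6]
18.88 [ 1.252  1.133  0.128 -0.028  1.598  1.423] [0.2172 0.9951 0.3181]
[[0.159, 0.981, 0.114], [0.949, -0.184, 0.256], [0.272, 0.068, -0.96]] [ 0.3 -0.9 -0.6]
```

Works well: the tilt is now 0.28 rad outward, straight about the jaw axis. One more burst.

```bash
python3 -m creep '[{"gripper":0,"tx":0.15,"ty":0.75,"tz":0.25,"yaw":0},{"gripper":0,"tx":0.15,"ty":0.75,"tz":0.25,"yaw":0},{"gripper":0,"tx":0.15,"ty":0.75,"tz":0.25,"yaw":0},{"gripper":0,"tx":0.15,"ty":0.75,"tz":0.25,"yaw":0},{"gripper":0,"tx":0.15,"ty":0.75,"tz":0.25,"yaw":0},{"gripper":0,"tx":0.15,"ty":0.75,"tz":0.25,"yaw":0},{"gripper":0,"tx":0.15,"ty":0.75,"tz":0.25,"yaw":0},{"gripper":0,"tx":0.15,"ty":0.75,"tz":0.25,"yaw":0},{"gripper":0,"tx":0.15,"ty":0.75,"tz":0.25,"yaw":0},{"gripper":0,"tx":0.15,"ty":0.75,"tz":0.25,"yaw":0}]' | egrep 'ft'
python3 -m creep '[{"gripper":0,"tx":0.15,"ty":0.75,"tz":0.2,"yaw":0},{"gripper":0,"tx":0.15,"ty":0.75,"tz":0.2,"yaw":0},{"gripper":0,"tx":0.15,"ty":0.75,"tz":0.2,"yaw":0},{"gripper":0,"tx":0.15,"ty":0.75,"tz":0.2,"yaw":0},{"gripper":0,"tx":0.15,"ty":0.75,"tz":0.2,"yaw":0}]' | egrep 'ft'
python3 -c "from h import *;st()"
```

```text
ft_force: [-0.3, -0.2, -1.0]
ft_force: [0.3, 0.2, 0.1]
20.13 [1.253 1.141 0.128 0.003 1.323 1.42 ] [0.2291 1.0587 0.338 ]
[[0.122, 0.979, 0.161], [0.847, -0.187, 0.498], [0.518, 0.076, -0.852]] [0.3 0.2 0.1]
```

The tilt is now 0.55 rad, enough. I'll return to the front of the plate, turning yaw by -79° so the tilt points into the hood and the finger line is parallel to the plate.

```bash
python3 -m creep '[{"gripper":0,"tx":0,"ty":-0.5,"tz":0,"yaw":-0.5},{"gripper":0,"tx":0.3,"ty":-0.9,"tz":0,"yaw":-1},{"gripper":0,"tx":0.35,"ty":-0.93,"tz":0,"yaw":-1},{"gripper":0,"tx":0.35,"ty":-0.93,"tz":0,"yaw":-1},{"gripper":0,"tx":0.35,"ty":-0.93,"tz":0,"yaw":-1},{"gripper":0,"tx":0.35,"ty":-0.93,"tz":0,"yaw":-1},{"gripper":0,"tx":0.35,"ty":-0.93,"tz":0,"yaw":-1},{"gripper":0,"tx":0.35,"ty":-0.93,"tz":0,"yaw":-1},{"gripper":0,"tx":0.35,"ty":-0.93,"tz":0,"yaw":-1},{"gripper":0,"tx":0.35,"ty":-0.93,"tz":0,"yaw":-1}]' | egrep 'tool|rot|ft'
python3 -m creep '[{"gripper":0,"tx":0.2,"ty":-0.93,"tz":0,"yaw":-1},{"gripper":0,"tx":0.2,"ty":-0.93,"tz":0,"yaw":-1},{"gripper":0,"tx":0.1,"ty":-0.93,"tz":0,"yaw":-1},{"gripper":0,"tx":0.1,"ty":-0.93,"tz":0,"yaw":-1},{"gripper":0,"tx":0.1,"ty":-0.93,"tz":0,"yaw":-1},{"gripper":0,"tx":0.1,"ty":-0.93,"tz":0,"yaw":-1},{"gripper":0,"tx":0,"ty":-0.93,"tz":0,"yaw":0},{"gripper":0.5,"tx":0,"ty":-0.93,"tz":0,"yaw":0},{"gripper":0.5,"tx":0,"ty":0,"tz":0,"yaw":0}]' | egrep 'tool|rot|ft'
python3 -c "from h import *;st()"
```

```text
tool_pos: [0.3515, 0.7144, 0.3393]
eef_rot: [-0.041, 0.92, 0.281, 0.268]
ft_force: [0.4, -0.6, -0.0]
tool_pos: [0.3826, 0.4141, 0.3381]
eef_rot: [0.03, 0.962, 0.034, 0.269]
ft_force: [-0.9, -0.4, -1.4]
21.72 [ 0.807 -0.186  1.872 -0.462  1.131  2.438] [0.3826 0.4141 0.3381]
[[0.853, 0.049, 0.52], [0.082, -0.996, -0.04], [0.516, 0.077, -0.853]] [-0.9 -0.4 -1.4]
```

```bash
python3 -m creep '[{"gripper":0.5,"tx":0.1,"ty":-0.9,"tz":0,"yaw":-0.5},{"gripper":0.5,"tx":0.15,"ty":-0.95,"tz":0,"yaw":0},{"gripper":0.5,"tx":0.15,"ty":-0.95,"tz":-0.2,"yaw":0},{"gripper":0.5,"tx":0.15,"ty":-0.95,"tz":-0.2,"yaw":0},{"gripper":0.5,"tx":0.15,"ty":-0.95,"tz":-0.2,"yaw":0},{"gripper":0.5,"tx":0.15,"ty":-0.95,"tz":-0.2,"yaw":0},{"gripper":0.5,"tx":0.15,"ty":-0.95,"tz":-0.2,"yaw":0},{"gripper":0.5,"tx":0,"ty":-0.9,"tz":-0.5,"yaw":0},{"gripper":0.5,"tx":0,"ty":-0.1,"tz":-0.9,"yaw":0},{"gripper":0.5,"tx":0,"ty":0,"tz":-0.9,"yaw":0}]' | egrep 'ft'
python3 -c "from h import *;st()"
```

```text
ft_force: [1.7, -0.3, -0.1]
22.55 [ 0.052 -0.613  2.41  -0.126  0.798  1.662] [0.4251 0.112  0.2087]
[[0.851, 0.002, 0.524], [0.041, -0.997, -0.063], [0.523, 0.075, -0.849]] [ 1.7 -0.3 -0.1]
```

```bash
python3 -m creep '[{"gripper":0.5,"tx":0.05,"ty":-0.1,"tz":-0.8,"yaw":0},{"gripper":0.5,"tx":0.05,"ty":-0.1,"tz":-0.8,"yaw":0},{"gripper":0.5,"tx":0,"ty":0,"tz":-0.8,"yaw":0},{"gripper":0.5,"tx":0,"ty":0,"tz":-0.8,"yaw":0},{"gripper":0.5,"tx":0,"ty":0,"tz":-0.6,"yaw":0},{"gripper":0.5,"tx":0,"ty":0,"tz":-0.2,"yaw":0},{"gripper":0.5,"tx":0,"ty":0,"tz":0,"yaw":0}]' | egrep 'ft|gap'
python3 -c "from h import *;st()"
```

```text
ft_force: [0.3, 0.8, 1.0]
finger_gap: 0.0427
23.13 [ 0.031 -0.212  2.496 -0.239  0.328  1.778] [0.4255 0.1066 0.0443]
[[0.858, 0.009, 0.514], [0.047, -0.997, -0.06], [0.512, 0.076, -0.856]] [0.3 0.8 1. ]
```

```bash
python3 -m creep '[{"gripper":0.5,"tx":0,"ty":0,"tz":-0.25,"yaw":0},{"gripper":0.5,"tx":0,"ty":0,"tz":-0.25,"yaw":0},{"gripper":0.5,"tx":0,"ty":0,"tz":-0.1,"yaw":0},{"gripper":0.5,"tx":0,"ty":0,"tz":-0.1,"yaw":0},{"gripper":0.5,"tx":0,"ty":0,"tz":-0.1,"yaw":0},{"gripper":0.5,"tx":0,"ty":0,"tz":0,"yaw":0}]' | egrep 'ft|gap'
python3 -c "from h import *;st()"
```

```text
ft_force: [-0.4, -0.2, -0.2]
finger_gap: 0.0424
23.63 [ 0.031 -0.102  2.488 -0.35   0.225  1.893] [0.4274 0.1066 0.015 ]
[[0.855, 0.009, 0.518], [0.047, -0.997, -0.06], [0.516, 0.076, -0.853]] [-0.4 -0.2 -0.2]
```

```bash
python3 -m creep '[{"gripper":0.5,"tx":0.1,"ty":0,"tz":-0.1,"yaw":0},{"gripper":0.5,"tx":0.05,"ty":0,"tz":-0.08,"yaw":0},{"gripper":0.5,"tx":0,"ty":0,"tz":0,"yaw":0}]' | egrep 'ft|tool'
python3 -m creep '[{"gripper":0.5,"tx":0.1,"ty":0,"tz":0,"yaw":0},{"gripper":0.5,"tx":0.1,"ty":0,"tz":0,"yaw":0},{"gripper":0.5,"tx":0.1,"ty":0,"tz":0,"yaw":0},{"gripper":0.5,"tx":0.1,"ty":0,"tz":0,"yaw":0},{"gripper":0.5,"tx":0.1,"ty":0,"tz":0,"yaw":0},{"gripper":0.5,"tx":0.1,"ty":0,"tz":0,"yaw":0},{"gripper":0.5,"tx":0.1,"ty":0,"tz":0,"yaw":0},{"gripper":0.5,"tx":0.1,"ty":0,"tz":0,"yaw":0}]' | egrep 'ft|tool'
python3 - <<'E'
from h import *
s=snap('side','side7');t=snap('top','top7')
for n,q in(('side',s),('top',t)):
    h=cv2.cvtColor(q['pixels'],cv2.COLOR_RGB2HSV)
    m=(((h[...,0]>165)|(h[...,0]<8))&(h[...,1]>50)&(h[...,2]>110)).astype('uint8')
    k,_,S,C=cv2.connectedComponentsWithStats(m)
    for i in range(1,k):
        if S[i,4]>15:
            P=onz(q,*C[i],.018)
            if .35<P[0]<.75 and 0<P[1]<.22:print(n,S[i,4],C[i].round(1),P.round(4)[:2])
E
```

```text
tool_pos: [0.4338, 0.107, 0.0098]
ft_force: [-0.2, -0.6, 0.8]
tool_pos: [0.4653, 0.107, 0.0097]
ft_force: [-2.2, -0.5, 2.8]
side 52 [330.8 254.6] [0.529  0.1398]
side 56 [342.7 260.8] [0.5285 0.101 ]
side 62 [355. 267.] [0.5286 0.0625]
side 52 [335.5 270.4] [0.4899 0.1   ]
top 90 [348.4 208.3] [0.5307 0.0682]
top 89 [335.3 211.6] [0.5309 0.1068]
top 92 [322.1 214.9] [0.5309 0.1459]
top 95 [339.2 224.1] [0.4918 0.1072]
top 96 [326.  227.5] [0.492  0.1456]
```

The plate is being pushed: the well rows are at x = 0.492 and 0.531, so the centre is at (0.511, 0.105), it is parallel, and the rear edge is at about 0.469. I'll keep pushing slowly.

```bash
cat > chk.py <<'E'
from h import *
import sys
k=sys.argv[1];s=snap('side','side'+k);t=snap('top','top'+k);st()
for n,q in(('side',s),('top',t)):
    h=cv2.cvtColor(q['pixels'],cv2.COLOR_RGB2HSV)
    m=(((h[...,0]>165)|(h[...,0]<8))&(h[...,1]>50)&(h[...,2]>90)).astype('uint8')
    c,_,S,C=cv2.connectedComponentsWithStats(m)
    for i in range(1,c):
        P=onz(q,*C[i],.018)
        if S[i,4]>15 and .35<P[0]<.75 and 0<P[1]<.22:print(n,S[i,4],C[i].round(1),P.round(4)[:2])
E
python3 -m creep '[{"gripper":0.5,"tx":0.15,"ty":0,"tz":0,"yaw":0},{"gripper":0.5,"tx":0.15,"ty":0,"tz":0,"yaw":0},{"gripper":0.5,"tx":0.15,"ty":0,"tz":0,"yaw":0},{"gripper":0.5,"tx":0.15,"ty":0,"tz":0,"yaw":0},{"gripper":0.5,"tx":0.15,"ty":0,"tz":0,"yaw":0},{"gripper":0.5,"tx":0.15,"ty":0,"tz":0,"yaw":0},{"gripper":0.5,"tx":0.15,"ty":0,"tz":0,"yaw":0},{"gripper":0.5,"tx":0.15,"ty":0,"tz":0,"yaw":0},{"gripper":0.5,"tx":0.15,"ty":0,"tz":0,"yaw":0},{"gripper":0.5,"tx":0.15,"ty":0,"tz":0,"yaw":0}]' | egrep 'ft'
python3 chk.py 8
```

```text
ft_force: [-0.8, -0.1, -0.2]
25.58 [ 0.025  0.142  2.251 -0.35   0.218  1.888] [0.5265 0.1071 0.0104]
[[0.856, 0.008, 0.517], [0.046, -0.997, -0.061], [0.515, 0.076, -0.854]] [-0.4 -0.3 -0.6]
side 49 [341.7 241.2] [0.5875 0.1405]
side 47 [353.8 246.9] [0.5884 0.1011]
side 51 [365.8 252.7] [0.5884 0.0628]
side 40 [347.5 255.6] [0.5515 0.0995]
top 87 [342.3 189.5] [0.5909 0.068 ]
top 88 [329.4 192.6] [0.5913 0.1069]
top 86 [316.6 195.9] [0.5913 0.1453]
top 88 [333.2 204.7] [0.5525 0.1069]
top 92 [320.1 208.2] [0.552  0.1458]
```

```bash
python3 -m creep '[{"gripper":0.5,"tx":0.15,"ty":0,"tz":0,"yaw":0},{"gripper":0.5,"tx":0.15,"ty":0,"tz":0,"yaw":0},{"gripper":0.5,"tx":0.15,"ty":0,"tz":0,"yaw":0},{"gripper":0.5,"tx":0.15,"ty":0,"tz":0,"yaw":0},{"gripper":0.5,"tx":0.15,"ty":0,"tz":0,"yaw":0},{"gripper":0.5,"tx":0.15,"ty":0,"tz":0,"yaw":0},{"gripper":0.5,"tx":0.15,"ty":0,"tz":0,"yaw":0},{"gripper":0.5,"tx":0.15,"ty":0,"tz":0,"yaw":0},{"gripper":0.5,"tx":0.1,"ty":0,"tz":0,"yaw":0},{"gripper":0.5,"tx":0,"ty":0,"tz":0,"yaw":0}]' | egrep 'ft'
python3 chk.py 9
```

```text
ft_force: [0.7, -0.5, -0.2]
26.52 [ 0.023  0.24   2.131 -0.312  0.239  1.847] [0.5773 0.1071 0.0099]
[[0.856, 0.008, 0.516], [0.047, -0.997, -0.061], [0.514, 0.076, -0.854]] [-0.4  0.3  0.3]
side 36 [351.9 230. ] [0.6415 0.1385]
side 39 [363.3 235.3] [0.6415 0.1006]
side 42 [375.1 240.8] [0.6415 0.0622]
side 23 [357.4 243.3] [0.6054 0.0993]
top 84 [337.2 174. ] [0.6424 0.0681]
top 85 [324.6 177.3] [0.642  0.1069]
top 86 [311.9 180.3] [0.6424 0.1453]
top 87 [328.2 189. ] [0.6031 0.1071]
top 88 [315.3 192.3] [0.603  0.1459]
```

```bash
python3 -m creep '[{"gripper":0.5,"tx":0.1,"ty":0,"tz":0,"yaw":0},{"gripper":0.5,"tx":0.1,"ty":0,"tz":0,"yaw":0},{"gripper":0.5,"tx":0.1,"ty":0,"tz":0,"yaw":0},{"gripper":0.5,"tx":0.1,"ty":0,"tz":0,"yaw":0},{"gripper":0.5,"tx":0.1,"ty":0,"tz":0,"yaw":0},{"gripper":0.5,"tx":0.1,"ty":0,"tz":0,"yaw":0},{"gripper":0.5,"tx":0,"ty":0,"tz":0,"yaw":0}]' | egrep 'tool|ft'
python3 -m creep '[{"gripper":0.5,"tx":-0.4,"ty":0,"tz":0,"yaw":0},{"gripper":0.5,"tx":-0.7,"ty":0,"tz":0,"yaw":0},{"gripper":0.5,"tx":-0.7,"ty":0,"tz":0,"yaw":0},{"gripper":0.5,"tx":-0.7,"ty":0,"tz":0.05,"yaw":0},{"gripper":0.5,"tx":-0.7,"ty":0,"tz":0.1,"yaw":0},{"gripper":0.5,"tx":-0.3,"ty":0,"tz":0.3,"yaw":0},{"gripper":0.5,"tx":0,"ty":0,"tz":0.5,"yaw":0},{"gripper":0.5,"tx":0,"ty":0,"tz":0,"yaw":0}]' | egrep 'tool|ft'
python3 chk.py 10
python3 - <<'E'
from h import *
s,t=[pickle.load(open(f'pics/{n}10.pkl','rb')) for n in('side','top')]
g=cv2.cvtColor(s['pixels'],7)
for v in range(184,196):print(v,g[v,423:440])
for n in('side','top'):  # sash/mark patch change since first release
    a=cv2.cvtColor(pickle.load(open(f'pics/{n}6.pkl','rb'))['pixels'],7).astype(float);b=cv2.cvtColor((s if n=='side' else t)['pixels'],7).astype(float)
    w=np.s_[180:200,420:440] if n=='side' else np.s_[118:136,404:424]
    print(n,np.abs(a-b)[w].mean())
A=s['pixels'][160:290,215:455];B=t['pixels'][110:290,180:460]
f=lambda i,w:cv2.resize(i,(w,int(i.shape[0]*w/i.shape[1])),interpolation=cv2.INTER_CUBIC)
A,B=f(A,400),f(B,400);H=max(len(A),len(B));pad=lambda i:np.pad(i,((0,H-len(i)),(0,0),(0,0)))
cv2.imwrite('pics/c10.png',cv2.cvtColor(np.clip(np.hstack([pad(A),pad(B)])*1.4,0,255).astype(np.uint8),4))
E
```

```text
tool_pos: [0.6022, 0.107, 0.0103]
ft_force: [0.4, -0.8, -0.2]
tool_pos: [0.4629, 0.1075, 0.0513]
ft_force: [1.4, -0.3, 0.9]
27.87 [ 0.03  -0.12   2.41  -0.25   0.316  1.789] [0.4623 0.1071 0.0491]
[[0.855, 0.008, 0.519], [0.046, -0.997, -0.061], [0.517, 0.076, -0.853]] [ 0.  -0.6 -0.6]
side 40 [355.3 225.1] [0.6643 0.1403]
side 41 [367.2 230.5] [0.6645 0.1005]
side 52 [348.2 233.7] [0.6229 0.1398]
side 45 [378.8 235.8] [0.6646 0.0626]
side 48 [360.1 239.2] [0.6234 0.1007]
top 39 [335.8 169.3] [0.6584 0.0677]
top 41 [322.8 172.2] [0.6592 0.1073]
top 46 [310.1 175.2] [0.6597 0.1458]
top 86 [326.1 181.7] [0.6272 0.1065]
top 87 [313.1 185.1] [0.6266 0.1459]
184 [167 132  82  69  56  53  67 127 144 120  83  47  51  85 103 107 108]
185 [144  86  49  45  48  52  69 136 158 130  77  44  56  89 105 106 107]
186 [139  66  43  45  44  46  49  79 126 117  66  43  61  91 106 108 107]
187 [129  63  42  44  45  43  43  52  71  72  52  47  74  95 102 102  94]
188 [84 49 42 41 42 44 43 44 46 49 46 46 73 91 89 81 74]
189 [70 49 45 44 45 43 41 40 43 47 48 44 61 60 53 53 60]
190 [86 72 63 55 45 42 45 40 44 45 49 48 46 49 47 52 60]
191 [113 110 102  87  69  54  52  55  51  43  45  52  50  44  45  54  62]
192 [115 116 114 112 102  87  78  91  76  47  45  58  59  50  46  47  43]
193 [115 115 115 114 114 113 109  96  72  47  57  87  89  68  46  31  21]
194 [118 115 114 114 114 114 107  89  63  48  63  89 101  83  46  22  21]
195 [117 115 117 115 113 111 104  87  56  48  73  98 103  84  40  16  18]
side 4.72
top 1.8055555555555556
```

View pics/c10.png

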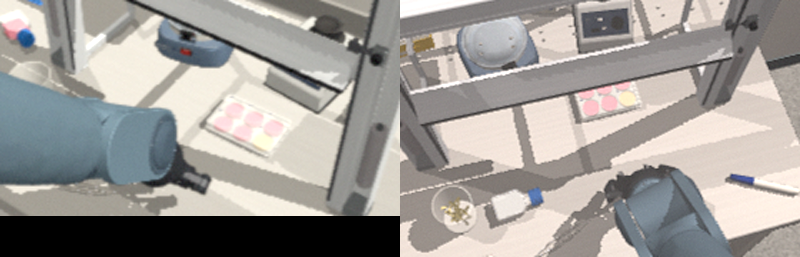

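c10 shows the plate under and behind the raised sash, with the flask, beaker and forceps where they were and the arm clear. As a last check, I'll find the pane line from the raised lip in both views and compare it with the plate's rear edge. I'll also check the bystanders.

Run:
```python
from h import *
s,t=[pickle.load(open(f'pics/{n}10.pkl','rb')) for n in('side','top')]
def fit(q,a,b):  # subpixel: bottom of dark nosing = strongest dark->bright step below line
    g=cv2.GaussianBlur(cv2.cvtColor(q['pixels'],7).astype(float),(0,0),.7);P=[]
    for u in np.linspace(a[0]+8,b[0]-8,40):
        u=int(u);v0=a[1]+(b[1]-a[1])*(u-a[0])/(b[0]-a[0]);r=np.arange(int(v0)-6,int(v0)+7)
        d=np.diff(g[r,u]);i=d.argmax();P.append((u,r[i]+.5))
    vx,vy,x0,y0=cv2.fitLine(np.float32(P),cv2.DIST_HUBER,0,.01,.01).ravel();return lambda u:y0+(u-x0)*vy/vx
ft=fit(t,(190.5,194),(413,150.6));fs=fit(s,(290,163),(422,218.2))
for z in(.2636,.2666,.2696,.2726):
    print(z,'top',[onz(t,u,ft(u),z).round(4)[:2] for u in(270,350)],'side',[onz(s,u,fs(u),z).round(4)[:2] for u in(330,400)])
for n in('side','top'):
    a,b=[cv2.cvtColor(pickle.load(open(f'pics/{n}{k}.pkl','rb'))['pixels'],7).astype(float) for k in(0,10)]
    for nm,w in((('flask',np.s_[228:252,245:282]),('beaker',np.s_[198:232,220:246])) if n=='side' else (('flask',np.s_[238:268,242:284]),('beaker',np.s_[240:275,202:234]),('forceps',np.s_[262:292,272:312]))):
        print(n,nm,cv2.phaseCorrelate(a[w],b[w]))
```

```text
0.2636 top [array([0.5545, 0.2703]), array([0.5485, 0.0794])] side [array([0.5552, 0.1634]), array([ 0.5482, -0.0253])]
0.2666 top [array([0.5531, 0.2703]), array([0.5471, 0.0801])] side [array([0.5521, 0.1614]), array([ 0.5451, -0.0264])]
0.2696 top [array([0.5517, 0.2704]), array([0.5458, 0.0808])] side [array([0.549 , 0.1595]), array([ 0.5421, -0.0274])]
0.2726 top [array([0.5503, 0.2705]), array([0.5444, 0.0815])] side [array([0.5459, 0.1576]), array([ 0.539 , -0.0285])]
side flask ((-0.40319467020888666, 3.0663703092478993), 0.14006819497406311)
side beaker ((-0.05678866623598999, 1.4806747962447133), 0.1424387700280236)
top flask ((0.4949638240754233, -0.001978141195882799), 1.0069526144880823)
top beaker ((0.06312967409342818, -0.08783098599622363), 0.916586987913997)
top forceps ((0.010265831151905047, 0.2521761438492778), 0.2999935637905602)
```

```bash
python3 -c "
from cell import env
print(env.state()['ft_force'].round(1));print(env.close_job())"
```

```text
[ 0.  -0.6 -0.6]
the job is handed in; nothing more can be done
None
```

I raised the sash to the mark, slid the plate in under it, and handed the job in at about 28 s with the arm clear of everything.

**What I did**
- **Sash:** I pushed it up slowly from under the lip with the outer knuckles of the shut fingers, at about 4 N. A vertical tool has no fingertip surface that faces up.
- **Tilt:** With the tool vertical, the wrist would have met the lip before the plate was far enough in. I used the arm's outer reach limit, in the free area to the left, to tilt the tool about 0.55 rad.
- **Plate:** I then slid it in flat along the bench with the half-open fingers.

**Last checks**
- **Pointers:** The two tips are level to about 1 mm. Measured separately from the lip, which stands at about 0.269 m, the sash pointer is at about 0.331 m. The mark is at about 0.3316 m. The sash did not move after release or while I pushed the plate.
- **Plate:** Its rear edge is at x = 0.600 (side view) to 0.604 (top view). The middle plane of the pane there is at 0.586 to 0.589, so the plate is 11 mm or more behind it. The plate is parallel to within about 0.04 rad, and its front is well short of the mixer.
- **Flask and beaker:** They are unmoved in the top view, within half a pixel.

**Weak or odd readings**
- **Forceps and side view:** The image match for the forceps in the top view was poor. So were the flask and beaker matches in the side view, where the arm was in front of them. By eye, all three are where they were.
- **Force reading:** There was one brief wrist reading of about 42 N (40 N of it vertical) when the arm ran into its reach limit at speed. I saw nothing there for it to touch and took it as inertia, but did not confirm that.

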